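# Put the charged battery pack in the dye-room balance and latch it

### The arm

A 6-joint arm with a two-finger parallel gripper is mounted at the origin on the work surface. World frame = base frame: x ahead of the robot, y to its left, z up, the work surface at z = 0. Lengths are in m, angles in rad, forces in N, time in s.
With the tool pointing down it reaches from about 0.275 to 0.825 m from the base axis. Payload 5.2 kg.
Tool frame: the origin (TCP) lies midway between the tips of the shut fingers; the grasp point (between the pads) lies 19 mm behind it (manip.hold_point_z is the distance from the TCP to the grasp point, in m); z points along the fingers, y is the line along which they close (so a half turn about z gives the same grasp; the last joint's range is limited). The gripper opens to 93 mm and grips with 3 to 60 N. Pads are 15 mm wide; open, the fingers measure 128 mm over their backs; the gripper's body (75 mm by 188 mm) begins 65 mm behind the grasp point.
Start: joints at [-1.37, 0.259, 1.535, -0, 1.348, -0.203], TCP at [0.216, -0.506, 0.219] pointing down, gripper open.
Joint ranges: [-3.14, 3.14], [-0.91, 2.08], [0.19, 2.58], [-1.22, 4.36], [0.22, 2.71], [-3.12, 3.12]. Speed limits (rad/s): [2.57, 2.57, 3.14, 3.14, 3.14, 3.14].

### API

Orientations are given as a rotation vector (axis times angle).
In Python, from rig import manip, get_image gives the robot as it stands. The module is installed in compiled form; this text tells all that it offers.
- The arm moves only by the tool move_arm, never from a script. Its argument "targets" is a list that holds one entry, the list of rows, each a list of 7 numbers: the shift along the world's x, y, z in m, then the turn, a rotation vector about the world's x, y, z in rad, then the opening in per cent of the stroke, from 0 (shut) to 100 (fully open). A call has 1 to 12 rows; each row is the pose to reach, as a shift and turn from the pose commanded when the call began; what a row does not reach only later rows make up. A row lasts 1/8 s, in which the tool goes at most 62.5 mm and 10.7 degrees, less where a joint would pass 70% of its speed; a pose out of reach is approached as far as the arm can. A call with a gripper value outside its range is refused whole. The fingers move at their own pace and stop on an object; "force" is the grip in N (left out, the last holds). Time passes only in rows, so rows that repeat a pose let the fingers close. It gives the time, the measured TCP pose, the force, the opening and the grip force at its end, in the units of the state.
- manip.get_obs(): the state, without advancing time (a new reading comes with each control period).
- get_image(name): name is "scene" or "top" or "wrist"; returns a dict with "color" (400x640x3 uint8, red, green, blue), "fov_y" (degrees; the focal length in pixels is half the picture's height over the tangent of half this angle, whatever the lens; pixels are square), "cx", "cy" (the principal point, pixels), "k1" (the pictures are not rectified: a ray, as slopes to the right and down, at radius r is drawn at 1 + k1 r^2 times it, then the intrinsics apply), "world_to_cam" (4x4, takes a point from world to camera coordinates); the wrist camera has in their place "hand_eye" (4x4, takes a point from camera to tool coordinates, whose origin is the TCP and whose axes are the flange's). Camera axes: x right, y down, z forward; pixel columns grow to the right and rows downward; lengths in m; the calibration is good to about 2 mm. A picture is of the moment at which its call begins: read the wrist's pose just before it. There is no depth.
- manip.close_job(): hands the job in; it is judged then, once.
The state is a dict: "clock": time; "joints": joint angles; "qvel": joint speeds; "effort": joint torques, N m; "eef_pos": TCP position; "orientation": TCP orientation; "ft_force": force on the tool from outside, world axes, zero at the start; "wrist_torque": the same for the moment, N m; "gripper_width": opening from 0.0 (shut) to 1.0 (fully open); "grasp_force": force on a finger pad.
Only numpy, scipy, OpenCV 4.12 (cv2) and the standard library are available. Lean on these libraries where they do the work, as an engineer would, in place of code of your own. Each camera call takes 0.05 s, during which the arm holds its last target. There are 200 camera calls.

### The job

The dye-weighing balance has run flat: take the charged battery pack (the one with the green lamp) out of the two-bay charger and fit it in the battery well behind the balance's pan, its orange key rib in the slot on the pan side, lowering it all the way home without letting it drop. Then flip the red cam lever over its high point so that it snaps shut flat over the pack. Leave the red-lamp pack standing in its bay, and do not shift or tip the tubs, jar, lids, scoop or the dish on the pan.

Things in the scene. Friction and masses are not known exactly. Their poses are not given: they have to be found in the camera images.
- pack: charged pack: blue block 38 (x) x 58 (y) x 90 mm tall, 0.36 kg, flat foot, green lamp bar on top. Orange key rib in the middle of its -x face: 3 mm proud, 10 wide, 4 to 40 mm above the foot; orange stripe along the top's -x edge. Origin: centre of the foot, z up. Starts in either charger bay; 7 mm from the other pack, so there it can be gripped only across its 38 mm depth (x faces, top 60 mm)
- pack_key (a point): point on the crest of the charged pack's orange key rib: 22 mm in -x of the pack's axis, 22 mm above its foot
- low_pack: the other pack, same shape with a red lamp bar, still charging in the other bay; stays there. Origin: centre of its foot
- charger: dark two-bay charger, fixed, 94 (x) x 156 (y) x 40 mm high. Origin: centre of its underside; front (key slots) to its -x. Bays centred at y = +-32.5 mm; bay floor 16 mm above the bench, bay 24 mm deep, 1.5 mm clearance a side: packs in it stand 66 mm proud (top 106 mm above the bench), axes along the charger's, key to -x
- balance: grey bench balance, fixed. Origin: on the bench below the well's middle; -x is its front. In mm: x -216 to 73, y -95 to 95; rear deck (x > -34) 52 high; housing before it 98 high, on it the pan (x -188 to -38, y -85 to 85, top 118). Latch clevis x 27 to 47, y -21 to 21, top 118. Between pan and clevis a pack going home can be held only by its +y and -y faces
- well_floor (a point): middle of the well's floor, 12 mm above the bench: the pack's origin comes here when it is home; axes as the balance's. Then 50 mm of the pack stand above the deck, its top at 102 mm
- well_mouth (a point): middle of the well's mouth at deck height, 52 mm above the bench. Well: 40 mm deep, 41 (x) by 61 mm (y), so 1.5 mm clearance a side, 3 mm 45 degree lead-in, and a 13 mm wide key slot (orange mark) in the middle of its -x wall: the pack goes in only with its axes along the balance's, key to -x
- lever (a joint): red cam lever, rad: 0 = open (start), leaning back, 31 degrees above level; 2.6 = closed, flat over the pack towards the balance's -x, underside 1.5 mm above the pack's top. Turns about the balance's y through lever_pivot. A spring holds it open below 1.3 rad (high point; up to 0.2 N m) and snaps it shut beyond. Pushing its tip level to -x from behind takes up to 10 N
- lever_pivot (a point): middle of the lever's hinge pin, 37 mm behind (balance +x) the well's middle, 107.5 mm above the bench; fixed
- lever_tip (a point): end of the red lever, 63 mm from the hinge pin; the lever is 26 mm wide and 8 mm thick, with a 5 mm high lip at the end on its outer face; moves with it. Open, the tip is about 54 mm behind and 32 mm above the pin
- tub_red: square white plastic dye tub with a red label band, 94 x 94 mm, 125 mm tall over its round white screw lid, 0.65 kg, loose; a bystander. Origin: centre of its underside, z up.
- tub_yellow: square white plastic dye tub with a yellow label band, 94 x 94 mm, 125 mm tall over its round white screw lid, 0.65 kg, loose; a bystander. Origin: centre of its underside, z up.
- tub_blue: square white plastic dye tub with a blue label band, 94 x 94 mm, 125 mm tall over its round white screw lid, 0.65 kg, loose; a bystander. Origin: centre of its underside, z up.
- jar: amber glass jar with cork-coloured lid, 68 mm diameter, 115 mm tall, loose; a bystander. Origin: centre of its underside
- lid_white: white tub lid lying flat, 80 mm diameter, 12 mm thick, loose; a bystander. Origin: centre of its underside
- lid_blue: pale blue tub lid lying flat, 80 mm diameter, 12 mm thick, loose; a bystander. Origin: centre of its underside
- dish: small steel weighing dish on the balance's pan, 84 mm across, 22 mm high, loose; a bystander. Origin: centre of its underside
- scoop: steel measuring scoop lying on the bench, 170 mm long along its x, up to 52 mm wide, 20 mm high, loose; a bystander. Origin: middle of its length, on the bench
There are look-alikes about, which are no part of the job. Leave any turquoise look-alike of the pack alone.

How it is judged:
By the outcome, as a careful person would: the job done as asked, in the order asked, and still so for the second after the job is handed in, with the robot touching nothing.
It also fails if it takes over 70 s, if anything falls off the work surface, if the arm or the gripper's body presses on something with over 40 N, if the wrist force passes 120 N, or if a joint passes its speed limit or range.

## Working session

There is one attempt and no reset: what is moved stays moved. The work goes in short steps, Python scripts to look and compute and a tool call to move; the robot and the scene stay as the last step left them, time stands still between calls to the robot, and variables do not carry over. Pictures are saved under pics/ and viewed, at most 10 in all, crops included, and the job is handed in when it is done.

Besides the shell and the picture viewer there is one more tool, called after "Emit:" by a JSON object that holds its "fn" and its "kwargs". move_arm: Moves the arm, as the interface text tells. Its arguments: {"type":"object","properties":{"targets":{"type":"array","items":{"type":"array","items":{"type":"array","items":{"type":"number"}}}},"force":{"type":"number"}},"required":["targets"]}

```bash
mkdir -p pics
cat > h.py <<'E'
import numpy as np, cv2
from rig import manip, get_image
from scipy.spatial.transform import Rotation as R
def snap(n,f):
    o=manip.get_obs(); im=get_image(n); cv2.imwrite(f'pics/{f}.png',im['color'][:,:,::-1])
    d={k:np.array(v) for k,v in im.items()}
    d['pos']=np.array(o['eef_pos']); d['ori']=np.array(o['orientation']); np.savez(f'pics/{f}.npz',**d); return d
def load(f): return np.load(f'pics/{f}.npz')
def w2c(d):
    if 'world_to_cam' in d: return np.array(d['world_to_cam'])
    T=np.eye(4); T[:3,:3]=R.from_rotvec(d['ori']).as_matrix(); T[:3,3]=d['pos']
    return np.linalg.inv(T@d['hand_eye'])
def proj(d,P):
    P=np.atleast_2d(P); T=w2c(d); c=P@T[:3,:3].T+T[:3,3]; s=c[:,:2]/c[:,2:]
    s=s*(1+float(d['k1'])*(s**2).sum(1,keepdims=True)); f=200/np.tan(np.radians(float(d['fov_y']))/2)
    return s*f+[float(d['cx']),float(d['cy'])]
def unproj(d,uv,z):
    f=200/np.tan(np.radians(float(d['fov_y']))/2); uv=np.atleast_2d(uv).astype(float)
    s0=(uv-[float(d['cx']),float(d['cy'])])/f; s=s0.copy()
    for _ in range(30): s=s0/(1+float(d['k1'])*(s**2).sum(1,keepdims=True))
    T=np.linalg.inv(w2c(d)); D=np.c_[s,np.ones(len(s))]@T[:3,:3].T; o=T[:3,3]
    return o+D*((z-o[2])/D[:,2])[:,None]
E
python3 - <<'E'
from h import *
for n in('scene','top','wrist'):
    d=snap(n,n+'0'); print(n,d['color'].shape,float(d['fov_y']),float(d['k1']))
o=manip.get_obs(); print(o, manip.hold_point_z)
a=load('scene0')['color'];b=load('top0')['color']
E
```

```text
scene (400, 640, 3) 53.086884204720775 -0.09352977844948968
top (400, 640, 3) 56.75082915568104 -0.05423741301647352
wrist (400, 640, 3) 67.44453557861257 0.018715403280971418
{'clock': 0.15, 'joints': array([-1.36979605e+00,  2.59179297e-01,  1.53582536e+00,  1.06215421e-05,
        1.34799443e+00, -2.02811451e-01]), 'qvel': array([-0.00077842, -0.00100013, -0.00389944,  0.00073769,  0.00082628,
        0.00057889]), 'effort': array([ 2.46021365e-03, -4.37642491e+01, -2.84233797e+01,  7.19013764e-02,
        3.78857169e-02, -9.92387595e-05]), 'eef_pos': array([ 0.21604426, -0.50534005,  0.21800923]), 'orientation': array([-3.07639774e+00, -6.29719408e-01, -1.82617415e-05]), 'ft_force': array([ 0.25588028,  0.1571443 , -0.09999483]), 'wrist_torque': array([-0.03311708,  0.01257626,  0.01035495]), 'grasp_force': 0.0, 'gripper_width': 1.0022248930466886} 0.0188
```

View pics/scene0.png

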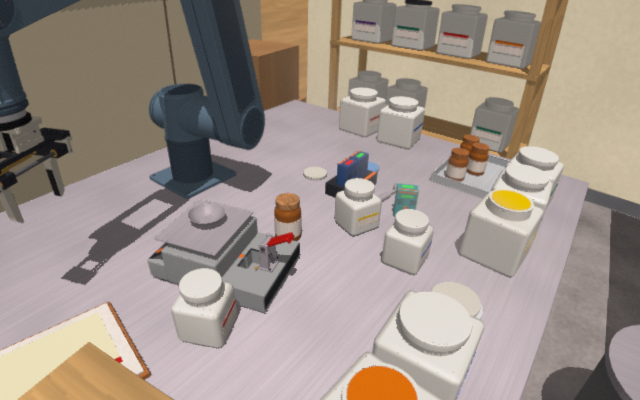

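View pics/top0.png

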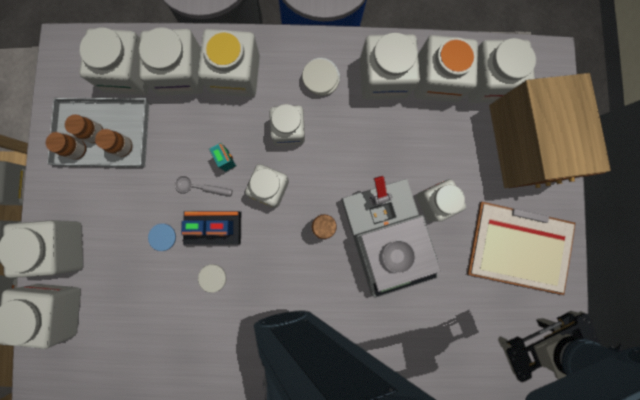

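Scene: the balance is at top-view px (390,240), with its lever at (380,188). The charger is at (211,228). Candidates for the pack are the blue pack with the green lamp (193,227), the blue pack with the red lamp (217,228) and the turquoise look-alike (222,155). I choose (193,227) and will check it in a close crop.

Run:
```python
from h import *
d=load('top0'); c=d['color'][:,:,::-1]
a=cv2.resize(c[195:255,140:250],None,fx=7,fy=7,interpolation=cv2.INTER_CUBIC)
cv2.imwrite('pics/c1.png',a)
b=cv2.resize(c[165:300,335:475],None,fx=4.4,fy=4.4,interpolation=cv2.INTER_CUBIC)
cv2.imwrite('pics/c2.png',b)
print(unproj(d,[[193,227],[217,228]],.106),unproj(d,[[380,212],[398,256]],.1))
print(np.linalg.inv(w2c(d))[:3].round(3))
```

```text
[[0.44518706 0.29608343 0.106     ]
 [0.44381353 0.23301679 0.106     ]] [[ 0.49352831 -0.19528974  0.1       ]
 [ 0.37814867 -0.2435242   0.1       ]]
[[ 1.700e-02 -9.960e-01  8.800e-02  4.480e-01]
 [-1.000e+00 -1.800e-02 -1.900e-02 -1.000e-03]
 [ 2.100e-02 -8.800e-02 -9.960e-01  1.078e+00]]
```

View pics/c1.png

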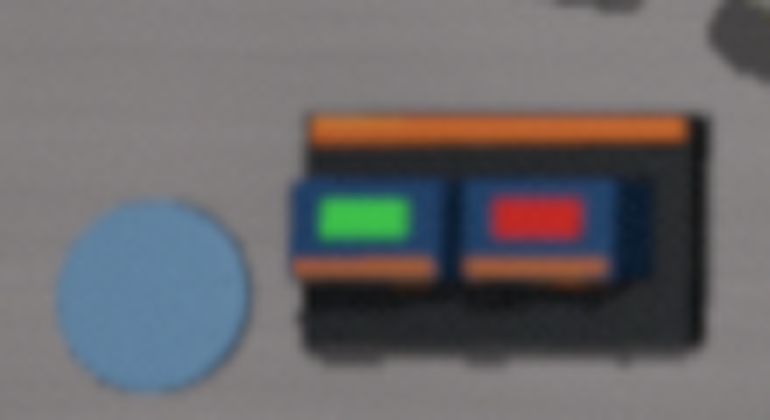

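View pics/c2.png

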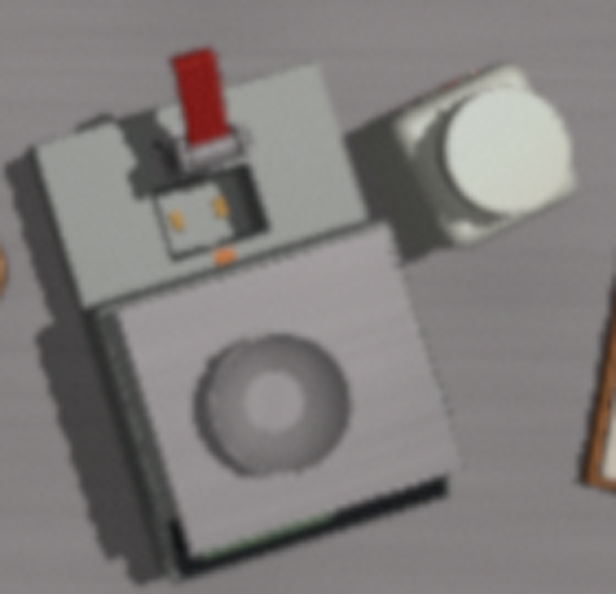

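The crop confirms the green-lamp blue pack in the +y (left) bay with its orange stripe to -x; the red one is beside it. In the balance crop the well is at (205,215), the key slot at (225,255) and the lever tip at (195,55). Next I fit both poses.

```bash
cat >> h.py <<'E'
from scipy.optimize import least_squares
def fit(obs,x0):
    """obs: list of (d, body pts Nx3, uv Nx2); planar pose x,y,yaw"""
    def res(p):
        r=[]
        for d,P,uv in obs:
            P=np.array(P,float); c,s=np.cos(p[2]),np.sin(p[2])
            W=np.c_[p[0]+c*P[:,0]-s*P[:,1],p[1]+s*P[:,0]+c*P[:,1],P[:,2]]
            r.append((proj(d,W)-np.array(uv)).ravel())
        return np.concatenate(r)
    s=least_squares(res,x0,x_scale=[.01,.01,.05]); return s.x,res(s.x).reshape(-1,2).round(1)
E
python3 - <<'E'
from h import *
d=load('top0')
uv=np.array([(125,315),(393,228),(455,468),(190,555),(35,150),(322,65)])/4.4+[335,165]
P=np.array([(-38,85,118),(-38,-85,118),(-188,-85,118),(-188,85,118),(73,95,52),(73,-95,52)])/1e3
p,r=fit([(d,P,uv)],[.49,-.2,.3]);print(p,np.degrees(p[2]),r.tolist())
uv=np.array([(295,180),(445,180),(437,277),(292,277)])/7+[140,195]
P=np.array([(19,29,106),(19,-29,106),(-19,-29,106),(-19,29,106)])/1e3
p,r=fit([(d,P,uv)],[.445,.29,0]);print(p,np.degrees(p[2]),r.tolist())
w=load('wrist0'); print(w['hand_eye'].round(3))
# others
print(unproj(d,[[265,184],[286,122],[447,200]],.12).round(3),unproj(d,[[323,226]],.11).round(3),unproj(d,[[211,278],[162,237]],.01).round(3))
E
```

```text
[ 0.4918719  -0.21425892  0.30129578] 17.262976413682942 [[-1.6, -0.8], [-0.8, 0.4], [2.2, 1.3], [0.4, 0.8], [0.4, -1.2], [-0.5, -0.7]]
[0.44351151 0.29746196 0.00924439] 0.5296644618003725 [[-0.4, -0.5], [0.1, -0.2], [0.8, 0.5], [-0.5, 0.2]]
[[ 0.    -0.969 -0.248  0.071]
 [ 1.     0.001 -0.001  0.001]
 [ 0.001 -0.248  0.969 -0.166]
 [ 0.     0.     0.     1.   ]]
[[ 0.56   0.109  0.12 ]
 [ 0.726  0.059  0.12 ]
 [ 0.527 -0.369  0.12 ]] [[ 0.454 -0.044  0.11 ]] [[0.301 0.268 0.01 ]
 [0.414 0.414 0.01 ]]
```

Emit:
{"fn": "move_arm", "kwargs": {"targets": [[[0.04, 0.042, 0.02, 0, 0, -0.02, 100], [0.08, 0.084, 0.03, 0, 0, -0.04, 100], [0.12, 0.126, 0.03, 0, 0, -0.06, 100], [0.16, 0.168, 0.03, 0, 0, -0.08, 100], [0.2, 0.21, 0.03, 0, 0, -0.1, 100], [0.24, 0.252, 0.03, 0, 0, -0.1, 100], [0.276, 0.292, 0.03, 0, 0, -0.1, 100], [0.276, 0.292, 0.03, 0, 0, -0.1, 100], [0.276, 0.292, 0.03, 0, 0, -0.1, 100]]]}}

```text
clock: 1.27
eef_pos: [0.4917, -0.2138, 0.2483]
orientation: [-3.105, -0.477, 0.002]
ft_force: [0.9, 0.2, 0.1]
gripper_width: 1.001
grasp_force: 0.0
```

Run:
```python
from h import *
d=snap('wrist','w1'); print(d['pos'],d['ori'],manip.get_obs()['clock'])
c=d['color'][:,:,::-1]
cv2.imwrite('pics/w1b.png',cv2.resize(c,None,fx=1.25,fy=1.25,interpolation=cv2.INTER_CUBIC))
```

```text
[ 0.49171764 -0.21383744  0.24829357] [-3.10511453e+00 -4.76758885e-01  1.69904502e-03] 1.325
```

View pics/w1b.png

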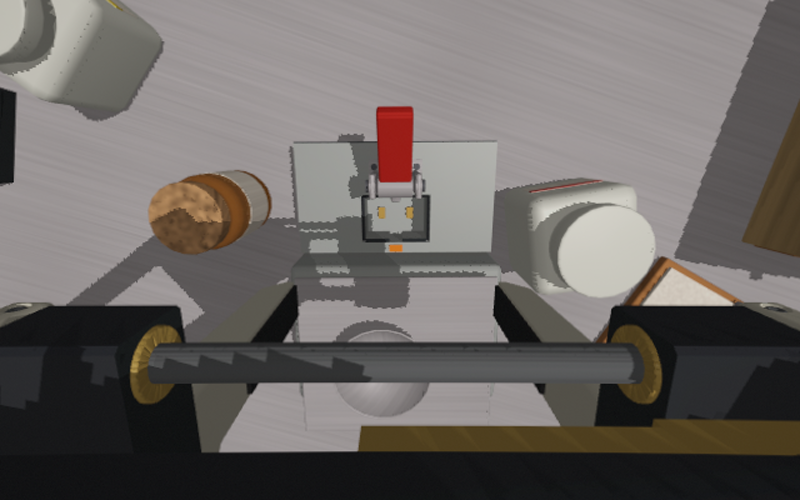

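The wrist view shows the well at (396,217), the slot mark at (396,248), the lever at (395,145) and the rear deck corners at (292,141) and (497,141). The fingers are at the bottom. I'll enlarge this.

Run:
```python
from h import *
d=load('w1'); c=d['color'][:,:,::-1]
cv2.imwrite('pics/w1c.png',cv2.resize(c[80:220,225:415],None,fx=4,fy=4,interpolation=cv2.INTER_CUBIC))
```

```text
(no output)
```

View pics/w1c.png

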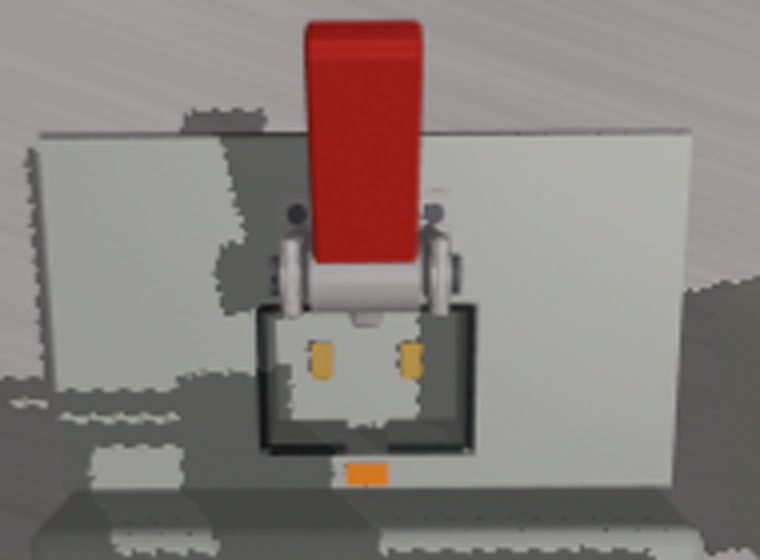

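Run:
```python
from h import *
d=load('w1')
uv=np.array([(40,136),(690,132),(672,487),(262,454),(475,454),(257,304),(477,304)])/4+[225,80]-.4
P=np.array([(73,95,52),(73,-95,52),(-34,-95,52),(-23.5,33.5,52),(-23.5,-33.5,52),(23.5,33.5,52),(23.5,-33.5,52)])/1e3
p,r=fit([(d,P,uv)],[.49,-.2,.3]);print(p,np.degrees(p[2]),r.tolist())
print('tool y dir',R.from_rotvec(d['ori']).as_matrix().round(3))
```

```text
[ 0.49800546 -0.21230379  0.31152078] 17.848826019192284 [[-0.3, -0.3], [0.8, -0.4], [-0.1, -0.1], [-0.5, 0.6], [0.1, 0.3], [-0.3, 0.2], [0.3, -0.1]]
tool y dir [[ 0.954  0.3   -0.001]
 [ 0.3   -0.954 -0.   ]
 [-0.001 -0.    -1.   ]]
```

Emit:
{"fn": "move_arm", "kwargs": {"targets": [[[0.0, 0.05, 0.02, 0, 0, 0.15, 100], [0.0, 0.1, 0.02, 0, 0, 0.3, 100], [0.0, 0.16, 0.02, 0, 0, 0.45, 100], [0.0, 0.22, 0.02, 0, 0, 0.6, 100], [0.0, 0.28, 0.02, 0, 0, 0.75, 100], [0.0, 0.34, 0.02, 0, 0, 0.9, 100], [-0.01, 0.4, 0.02, 0, 0, 1.05, 100], [-0.03, 0.45, 0.01, 0, 0, 1.2, 100], [-0.05, 0.51, 0.0, 0, 0, 1.28, 100], [-0.05, 0.51, 0.0, 0, 0, 1.28, 100], [-0.05, 0.51, 0.0, 0, 0, 1.28, 100]]]}}

```text
clock: 2.7
eef_pos: [0.4427, 0.2949, 0.2487]
orientation: [2.208, 2.234, -0.001]
ft_force: [-0.7, -1.5, 0.9]
gripper_width: 0.999
grasp_force: 0.0
```

Run:
```python
from h import *
d=snap('wrist','w2'); print(d['pos'],R.from_rotvec(d['ori']).as_matrix().round(3),manip.get_obs()['clock'])
u=proj(d,[.4435,.2975,.106])[0]; print(u)
x,y=[int(np.clip(v,a,b)) for v,a,b in zip(u,(100,75),(540,325))]
print(x-100,y-75)
c=d['color'][:,:,::-1]
cv2.imwrite('pics/w2c.png',cv2.resize(c[y-75:y+75,x-100:x+100],None,fx=4,fy=4,interpolation=cv2.INTER_CUBIC))
```

```text
[0.44271183 0.29490481 0.24867161] [[-0.012  1.     0.   ]
 [ 1.     0.012 -0.001]
 [-0.001  0.    -1.   ]] 2.75
[314.7976634 185.548971 ]
214 110
```

View pics/w2c.png

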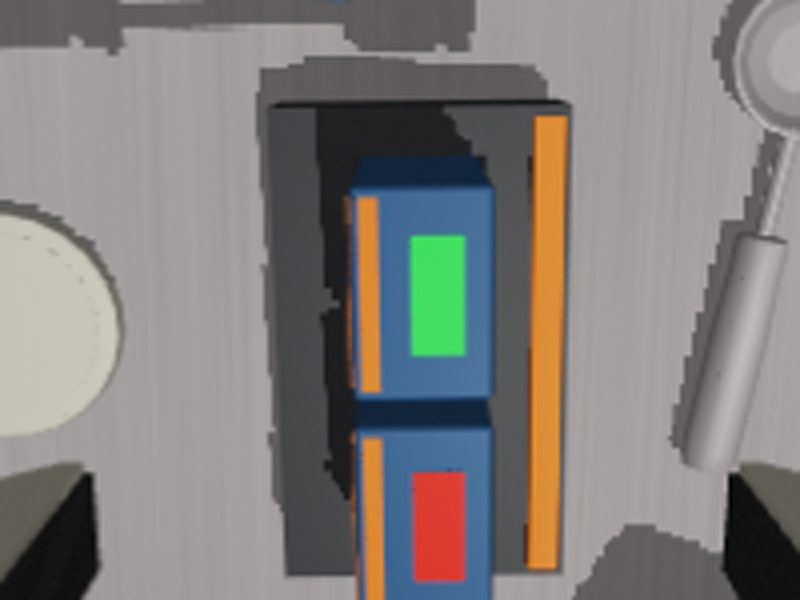

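The wrist view shows the green pack's top with corners (352,187), (493,187), (491,398) and (357,398), the key stripe on the left (-x), and the red pack below. The grip faces are clear.

Run:
```python
from h import *
d=load('w2')
uv=np.array([(352,187),(493,187),(491,398),(357,398)])/4+[214,110]-.4
P=np.array([(-19,29,106),(19,29,106),(19,-29,106),(-19,-29,106)])/1e3
p,r=fit([(d,P,uv)],[.44,.29,0]);print(p,np.degrees(p[2]),r.tolist())
# charger top corners z=.040 , rel. charger frame
uv=np.array([(268,106),(572,103),(563,574),(285,574)])/4+[214,110]-.4
P=np.array([(-47,78,40),(47,78,40),(47,-78,40),(-47,-78,40)])/1e3
p,r=fit([(d,P,uv)],[.44,.27,0]);print(p,np.degrees(p[2]),r.tolist(), 'bay',p[0]-np.sin(p[2])*.0325,p[1]+.0325*np.cos(p[2]))
d=load('top0')
for pp,z in(((.4477,.2978),.106),):print(proj(d,[[*pp,z]]))
```

```text
[0.44832635 0.29987031 0.01866125] 1.0692108379538956 [[-0.8, -0.5], [0.9, -0.8], [0.8, 0.6], [-1.0, 0.8]]
[0.44906894 0.26785511 0.02119667] 1.2144798817067706 [[-0.3, -0.0], [0.4, -0.0], [-0.1, -0.3], [-0.0, 0.3]] bay 0.4483801046825273 0.3003478119410959
[[192.38820742 226.02392468]]
```

Emit:
{"fn": "move_arm", "kwargs": {"targets": [[[0.006, 0.005, -0.04, 0, 0, 0.01, 100], [0.006, 0.005, -0.09, 0, 0, 0.01, 100], [0.006, 0.005, -0.13, 0, 0, 0.01, 100], [0.006, 0.005, -0.16, 0, 0, 0.01, 100], [0.006, 0.005, -0.182, 0, 0, 0.01, 100], [0.006, 0.005, -0.182, 0, 0, 0.01, 100], [0.006, 0.005, -0.182, 0, 0, 0.01, 100]]]}}

```text
clock: 3.62
eef_pos: [0.4496, 0.3004, 0.0677]
orientation: [2.198, 2.244, 0.002]
ft_force: [-0.7, -0.2, 0.3]
gripper_width: 1.0
grasp_force: 0.0
```

Run:
```python
from h import *
d=snap('wrist','w3'); o=manip.get_obs();print(d['pos'],R.from_rotvec(d['ori']).as_matrix().round(3),o['ft_force'])
c=d['color'][:,:,::-1]
cv2.imwrite('pics/w3c.png',cv2.resize(c[100:400],None,fx=1.25,fy=1.25))
```

```text
[0.44955706 0.3003899  0.06771493] [[-0.021  1.     0.002]
 [ 1.     0.021  0.   ]
 [ 0.     0.002 -1.   ]] [ 0.37788677 -0.5406909   0.25971164]
```

View pics/w3c.png

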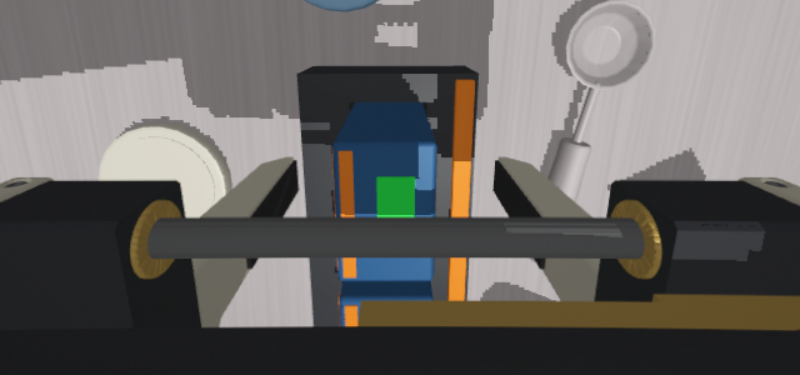

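The pack stands between the open fingers, with its top's far corners at (335,143) and (436,143) and the fingertips at x=298 and 495. I'll check the centring.

Run:
```python
from h import *
d=load('w3'); print(float(d['cx']),float(d['cy']))
uv=np.array([(335,143),(436,143),(434,281),(343,281)])/1.25+[0,100]
w=unproj(d,uv,.106); print(w.round(4))
t=unproj(d,np.array([(298,175),(495,175)])/1.25+[0,100],.072); print(t.round(4))
```

```text
316.34842385501287 197.5695355337673
[[0.4297 0.328  0.106 ]
 [0.4658 0.3288 0.106 ]
 [0.4677 0.2719 0.106 ]
 [0.4319 0.2712 0.106 ]]
[[0.4069 0.3013 0.072 ]
 [0.498  0.3032 0.072 ]]
```

Emit:
{"fn": "move_arm", "kwargs": {"targets": [[[-0.003, 0, 0, 0, 0, 0, 100], [-0.003, 0, 0, 0, 0, 0, 40], [-0.003, 0, 0, 0, 0, 0, 40], [-0.003, 0, 0, 0, 0, 0, 40], [-0.003, 0, 0, 0, 0, 0, 25], [-0.003, 0, 0, 0, 0, 0, 25], [-0.003, 0, 0, 0, 0, 0, 25], [-0.003, 0, 0, 0, 0, 0, 25]]], "force": 30}}

```text
clock: 4.68
eef_pos: [0.4452, 0.3013, 0.0666]
orientation: [2.196, 2.247, 0.0]
ft_force: [0.2, 0.4, -1.0]
gripper_width: 0.406
grasp_force: 30.0
```

Emit:
{"fn": "move_arm", "kwargs": {"targets": [[[0, 0, 0.01, 0, 0, 0, 25], [0, 0, 0.03, 0, 0, 0, 25], [0, 0, 0.06, 0, 0, 0, 25], [0, 0, 0.1, 0, 0, 0, 25], [0, 0, 0.135, 0, 0, 0, 25], [-0.01, -0.03, 0.14, 0, 0, 0, 25], [-0.025, -0.08, 0.14, 0, 0, 0, 25], [-0.04, -0.13, 0.14, 0, 0, 0, 25], [-0.055, -0.18, 0.14, 0, 0, 0, 25], [-0.065, -0.21, 0.13, 0, 0, 0, 25], [-0.065, -0.21, 0.09, 0, 0, 0, 25], [-0.065, -0.21, 0.05, 0, 0, 0, 25]]]}}

```text
clock: 6.18
eef_pos: [0.3801, 0.0907, 0.1164]
orientation: [2.197, 2.244, 0.002]
ft_force: [1.2, 0.0, -4.3]
gripper_width: 0.41
grasp_force: 30.0
```

Emit:
{"fn": "move_arm", "kwargs": {"targets": [[[0, 0, -0.03, 0, 0, 0, 25], [0, 0, -0.05, 0, 0, 0, 25], [0, 0, -0.058, 0, 0, 0, 25], [0, 0, -0.062, 0, 0, 0, 25], [0, 0, -0.064, 0, 0, 0, 25], [0, 0, -0.066, 0, 0, 0, 25], [0, 0, -0.066, 0, 0, 0, 25], [0, 0, -0.066, 0, 0, 0, 25]]]}}

```text
clock: 7.18
eef_pos: [0.3803, 0.0912, 0.0509]
orientation: [2.195, 2.247, 0.0]
ft_force: [0.3, -0.5, -4.2]
gripper_width: 0.409
grasp_force: 30.0
```

Emit:
{"fn": "move_arm", "kwargs": {"targets": [[[0, 0, -0.0007, 0, 0, 0, 25], [0, 0, -0.0014, 0, 0, 0, 25], [0, 0, -0.0014, 0, 0, 0, 25]]]}}

```text
clock: 7.55
eef_pos: [0.3804, 0.0912, 0.0505]
orientation: [2.195, 2.247, 0.0]
ft_force: [-4.3, -0.3, 13.8]
gripper_width: 0.407
grasp_force: 30.0
```

Emit:
{"fn": "move_arm", "kwargs": {"targets": [[[0, 0, 0, 0, 0, 0, 50], [0, 0, 0, 0, 0, 0, 100], [0, 0, 0, 0, 0, 0, 100], [0, 0, 0, 0, 0, 0, 100], [0, 0, 0.03, 0, 0, 0, 100], [0, 0, 0.07, 0, 0, -0.1, 100], [0, 0, 0.08, 0, 0, -0.28, 100], [0, 0, 0.08, 0, 0, -0.46, 100], [0, 0, 0.08, 0, 0, -0.64, 100], [0, 0, 0.08, 0, 0, -0.82, 100], [0, 0, 0.08, 0, 0, -1.0, 100], [0, 0, 0.08, 0, 0, -1.18, 100]]]}}

```text
clock: 9.05
eef_pos: [0.38, 0.0912, 0.1291]
orientation: [-3.076, -0.636, 0.0]
ft_force: [-0.3, -0.6, 0.1]
gripper_width: 1.0
grasp_force: 0.0
```

Emit:
{"fn": "move_arm", "kwargs": {"targets": [[[0, 0, 0, 0, 0, -0.18, 100], [0, 0, 0, 0, 0, -0.36, 100], [0, 0, 0, 0, 0, -0.39, 100], [0, 0, 0, 0, 0, -0.39, 100]]]}}

```text
clock: 9.55
eef_pos: [0.3801, 0.0912, 0.1292]
orientation: [-3.141, -0.042, 0.0]
ft_force: [-1.1, -0.3, -0.4]
gripper_width: 1.0
grasp_force: 0.0
```

Run:
```python
from h import *
d=snap('wrist','w4'); o=manip.get_obs();print(d['pos'],R.from_rotvec(d['ori']).as_matrix().round(3),o['clock'])
c=d['color'][:,:,::-1]
cv2.imwrite('pics/w4c.png',cv2.resize(c[60:360,120:520],None,fx=2,fy=2))
```

```text
[0.38009057 0.09124867 0.12919485] [[ 1.     0.027 -0.   ]
 [ 0.027 -1.     0.   ]
 [-0.    -0.    -1.   ]] 9.6
```

View pics/w4c.png

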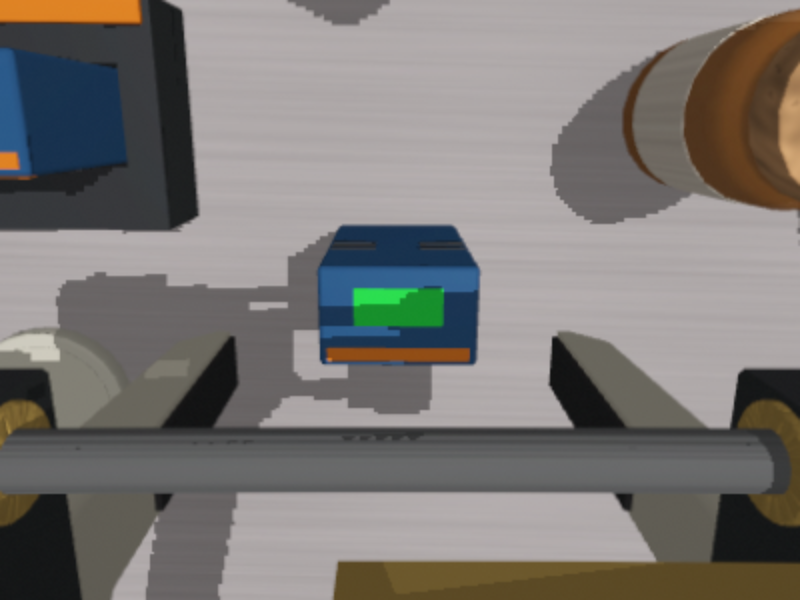

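The pack stands upright; its top corners are at (319,266), (479,266), (475,363) and (321,363), centred between the fingers at 237 and 550. I can use it to calibrate the camera bias.

Run:
```python
from h import *
d=load('w4')
uv=np.array([(319,266),(479,266),(475,363),(321,363)])/2+[120,60]-.25
P=np.array([(19,29,90),(19,-29,90),(-19,-29,90),(-19,29,90)])/1e3
p,r=fit([(d,P,uv)],[.38,.09,0]);print(p,r.tolist())
t=unproj(d,np.array([(237,337),(550,337)])/2+[120,60],.131); print(t.round(4))
```

```text
[0.38342928 0.08960674 0.02469884] [[-1.3, -0.9], [1.0, -0.7], [1.1, 1.1], [-0.8, 0.9]]
[[0.389  0.1369 0.131 ]
 [0.3915 0.046  0.131 ]]
```

Emit:
{"fn": "move_arm", "kwargs": {"targets": [[[0, 0, -0.04, 0, 0, -0.004, 100], [0, 0, -0.065, 0, 0, -0.004, 100], [0, 0, -0.078, 0, 0, -0.004, 100], [0, 0, -0.078, 0, 0, -0.004, 100], [0, 0, -0.078, 0, 0, -0.004, 60], [0, 0, -0.078, 0, 0, -0.004, 55], [0, 0, -0.078, 0, 0, -0.004, 50], [0, 0, -0.078, 0, 0, -0.004, 45], [0, 0, -0.078, 0, 0, -0.004, 45], [0, 0, -0.078, 0, 0, -0.004, 45]]], "force": 30}}

```text
clock: 10.85
eef_pos: [0.3805, 0.0909, 0.0516]
orientation: [3.141, 0.032, 0.001]
ft_force: [0.3, -2.9, 5.5]
gripper_width: 0.622
grasp_force: 30.0
```

Emit:
{"fn": "move_arm", "kwargs": {"targets": [[[0, 0, 0.01, 0, 0, 0, 45], [0, 0, 0.04, 0, 0, 0, 45], [0, 0, 0.09, 0, 0, 0, 45], [0, 0, 0.14, 0, 0, 0, 45], [0.01, -0.03, 0.17, 0, 0, 0.04, 45], [0.03, -0.08, 0.17, 0, 0, 0.09, 45], [0.05, -0.13, 0.17, 0, 0, 0.14, 45], [0.07, -0.18, 0.17, 0, 0, 0.19, 45], [0.09, -0.23, 0.17, 0, 0, 0.24, 45], [0.104, -0.28, 0.16, 0, 0, 0.29, 45], [0.114, -0.303, 0.14, 0, 0, 0.291, 45], [0.114, -0.303, 0.11, 0, 0, 0.291, 45]]]}}

```text
clock: 12.35
eef_pos: [0.4948, -0.2138, 0.1606]
orientation: [3.104, 0.482, 0.001]
ft_force: [0.4, -0.1, -4.7]
gripper_width: 0.623
grasp_force: 30.0
```

Emit:
{"fn": "move_arm", "kwargs": {"targets": [[[0, 0, -0.02, 0, 0, 0, 45], [0, 0, -0.03, 0, 0, 0, 45], [0, 0, -0.03, 0, 0, 0, 45]]]}}

```text
clock: 12.72
eef_pos: [0.4937, -0.2111, 0.1307]
orientation: [-3.102, -0.486, 0.002]
ft_force: [-0.1, -0.5, -3.7]
gripper_width: 0.625
grasp_force: 30.0
```

Run:
```python
from h import *
d=snap('wrist','w5'); o=manip.get_obs();print(d['pos'],R.from_rotvec(d['ori']).as_euler('xyz'),o['clock'],o['ft_force'])
c=d['color'][:,:,::-1]
cv2.imwrite('pics/w5c.png',cv2.resize(c[0:230,150:500],None,fx=2.25,fy=2.25,interpolation=cv2.INTER_CUBIC))
```

```text
[ 0.49367739 -0.21114602  0.13069226] [-3.13987154e+00  9.85731161e-04  3.10993439e-01] 12.775 [ 0.37566424  0.7468896  -4.29573484]
```

View pics/w5c.png

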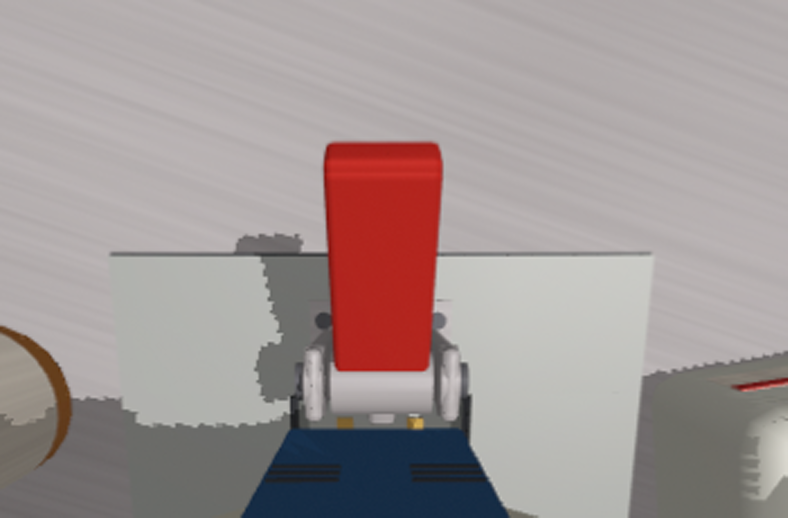

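The pack hovers over the well. Its foot's rear edge runs from (289,429) to (468,429), the deck's rear corners are at (110,252) and (652,252), and the well's side edges are at 291 and 472. From these I compute the relative offset.

Run:
```python
from h import *
d=load('w5'); yaw=.311; A=np.array([[np.cos(yaw),np.sin(yaw)],[-np.sin(yaw),np.cos(yaw)]])
g=lambda uv,z:(unproj(d,np.array(uv)/2.25+[150,0]-.28,z)[:,:2]-d['pos'][:2])@A.T*1e3  # body-frame mm from TCP
print('foot edge',g([(289,429),(468,429)],.0796).round(1),'(expect +19,+-29)')
D=g([(110,252),(652,252)],.052); print('deck',D.round(1),'(expect 73,+-95)', np.degrees(np.arctan2(-(D[0]-D[1])[0],(D[0]-D[1])[1])))
print('right deck edge',g([(632,518)],.052))
W=g([(291,415),(472,415)],.052); print('well y',W.round(1),'(+-33.5)')
```

```text
foot edge [[ 20.6  28. ]
 [ 20.6 -31.2]] (expect +19,+-29)
deck [[ 77.4  92. ]
 [ 77.4 -96.6]] (expect 73,+-95) 0.011990787678939673
right deck edge [[-20.81786127 -99.1486608 ]]
well y [[ 19.5  30.8]
 [ 19.6 -36.3]] (+-33.5)
```

Emit:
{"fn": "move_arm", "kwargs": {"targets": [[[0.0022, 0, 0, 0, 0, 0, 45], [0.0022, 0, -0.015, 0, 0, 0, 45], [0.0022, 0, -0.024, 0, 0, 0, 45], [0.0022, 0, -0.027, 0, 0, 0, 45], [0.0022, 0, -0.03, 0, 0, 0, 45], [0.0022, 0, -0.032, 0, 0, 0, 45]]]}}

```text
clock: 13.52
eef_pos: [0.4964, -0.2119, 0.0992]
orientation: [3.104, 0.486, 0.0]
ft_force: [-0.3, 0.3, -3.9]
gripper_width: 0.621
grasp_force: 30.0
```

Emit:
{"fn": "move_arm", "kwargs": {"targets": [[[0, 0, -0.002, 0, 0, 0, 45], [0, 0, -0.004, 0, 0, 0, 45], [0, 0, -0.006, 0, 0, 0, 45], [0, 0, -0.008, 0, 0, 0, 45], [0, 0, -0.01, 0, 0, 0, 45]]]}}

```text
clock: 14.15
eef_pos: [0.4963, -0.2118, 0.0891]
orientation: [3.104, 0.486, 0.0]
ft_force: [0.3, -0.2, -4.0]
gripper_width: 0.622
grasp_force: 30.0
```

Emit:
{"fn": "move_arm", "kwargs": {"targets": [[[0, 0, -0.003, 0, 0, 0, 45], [0, 0, -0.006, 0, 0, 0, 45], [0, 0, -0.009, 0, 0, 0, 45], [0, 0, -0.012, 0, 0, 0, 45], [0, 0, -0.015, 0, 0, 0, 45], [0, 0, -0.018, 0, 0, 0, 45], [0, 0, -0.02, 0, 0, 0, 45], [0, 0, -0.022, 0, 0, 0, 45], [0, 0, -0.023, 0, 0, 0, 45], [0, 0, -0.024, 0, 0, 0, 45], [0, 0, -0.024, 0, 0, 0, 45]]]}}

```text
clock: 15.52
eef_pos: [0.4963, -0.2118, 0.0652]
orientation: [-3.104, -0.486, 0.0]
ft_force: [-0.2, -0.4, -4.5]
gripper_width: 0.624
grasp_force: 30.0
```

Emit:
{"fn": "move_arm", "kwargs": {"targets": [[[0, 0, -0.001, 0, 0, 0, 45], [0, 0, -0.0015, 0, 0, 0, 45], [0, 0, -0.002, 0, 0, 0, 45], [0, 0, -0.002, 0, 0, 0, 45]]]}}

```text
clock: 16.02
eef_pos: [0.4963, -0.2118, 0.0636]
orientation: [3.104, 0.486, 0.0]
ft_force: [-1.4, 1.3, 1.4]
gripper_width: 0.62
grasp_force: 30.0
```

Emit:
{"fn": "move_arm", "kwargs": {"targets": [[[0, 0, -0.0005, 0, 0, 0, 45], [0, 0, -0.001, 0, 0, 0, 45], [0, 0, -0.001, 0, 0, 0, 45]]]}}

```text
clock: 16.4
eef_pos: [0.4964, -0.2118, 0.0636]
orientation: [3.103, 0.486, 0.001]
ft_force: [-3.1, 2.4, 10.4]
gripper_width: 0.622
grasp_force: 30.0
```

Emit:
{"fn": "move_arm", "kwargs": {"targets": [[[0, 0, 0.001, 0, 0, 0, 70], [0, 0, 0.001, 0, 0, 0, 85], [0, 0, 0.001, 0, 0, 0, 85], [0, 0, 0.03, 0, 0, 0, 85], [0, 0, 0.07, 0, 0, 0, 85], [0, 0, 0.115, 0, 0, 0, 85], [0, 0, 0.125, 0, 0, 0, 40], [0.04, 0.013, 0.125, 0, 0, 0, 0], [0.08, 0.026, 0.125, 0, 0, 0, 0], [0.116, 0.037, 0.125, 0, 0, 0, 0], [0.116, 0.037, 0.125, 0, 0, 0, 0], [0.116, 0.037, 0.09, 0, 0, 0, 0]]]}}

```text
clock: 17.9
eef_pos: [0.6136, -0.1754, 0.1534]
orientation: [3.101, 0.487, 0.005]
ft_force: [0.2, -0.0, -0.8]
gripper_width: 0.255
grasp_force: 0.0
```

Emit:
{"fn": "move_arm", "kwargs": {"targets": [[[0, 0, -0.02, 0, 0, 0, 0], [0, 0, -0.032, 0, 0, 0, 0], [0, 0, -0.032, 0, 0, 0, 0]]]}}

```text
clock: 18.27
eef_pos: [0.6112, -0.1747, 0.1191]
orientation: [-3.103, -0.485, 0.003]
ft_force: [0.6, 0.0, -0.0]
gripper_width: 0.004
grasp_force: 0.0
```

Run:
```python
from h import *
a=snap('wrist','w6')['color'];b=snap('scene','s6')['color']; print(manip.get_obs()['eef_pos'])
a=cv2.resize(a[100:400],(480,225));b=cv2.resize(b[170:320,140:340],None,fx=2.4,fy=2.4,interpolation=cv2.INTER_CUBIC)
cv2.imwrite('pics/v6.png',np.vstack([a,b])[:,:,::-1])
```

```text
[ 0.61248674 -0.17516166  0.12094153]
```

View pics/v6.png

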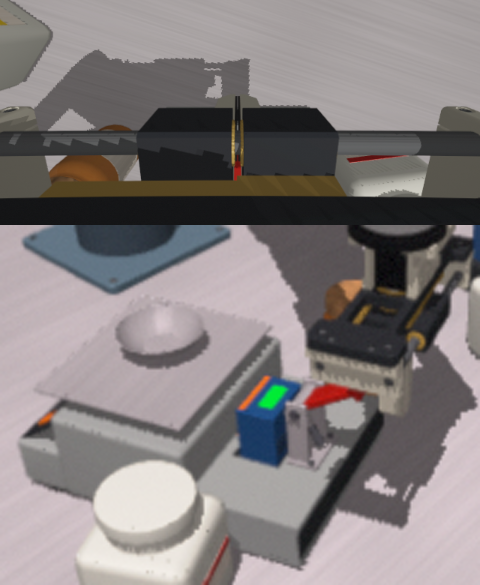

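Emit:
{"fn": "move_arm", "kwargs": {"targets": [[[-0.0095, -0.003, 0, 0, 0, 0, 0], [-0.019, -0.006, 0, 0, 0, 0, 0], [-0.0286, -0.0092, 0.005, 0, 0, 0, 0], [-0.038, -0.0122, 0.012, 0, 0, 0, 0], [-0.0476, -0.0153, 0.02, 0, 0, 0, 0], [-0.057, -0.0184, 0.026, 0, 0, 0, 0]]]}}

```text
clock: 19.12
eef_pos: [0.5587, -0.1937, 0.1503]
orientation: [3.099, 0.487, 0.015]
ft_force: [3.2, -0.1, 2.9]
gripper_width: 0.005
grasp_force: 2.1
```

Emit:
{"fn": "move_arm", "kwargs": {"targets": [[[-0.0095, -0.003, 0.003, 0, 0, 0, 0], [-0.019, -0.006, 0.004, 0, 0, 0, 0], [-0.0286, -0.0092, 0.004, 0, 0, 0, 0], [-0.038, -0.0122, 0.004, 0, 0, 0, 0], [-0.048, -0.0155, 0.004, 0, 0, 0, 0], [-0.048, -0.0155, 0.004, 0, 0, 0, 0]]]}}

```text
clock: 19.88
eef_pos: [0.5064, -0.2089, 0.15]
orientation: [-3.103, -0.485, 0.001]
ft_force: [0.3, -0.3, 0.3]
gripper_width: 0.006
grasp_force: 0.0
```

Emit:
{"fn": "move_arm", "kwargs": {"targets": [[[0, 0, 0.05, 0, 0, 0, 0], [0.04, 0.02, 0.1, 0, 0, 0, 0], [0.06, 0.08, 0.13, 0, 0, 0, 0], [0.06, 0.14, 0.13, 0, 0, 0, 0], [0.06, 0.2, 0.13, 0, 0, 0, 0], [0.06, 0.2, 0.13, 0, 0, 0, 0], [0.06, 0.2, 0.13, 0, 0, 0, 0]]]}}

```text
clock: 20.75
eef_pos: [0.5674, -0.0084, 0.2802]
orientation: [3.103, 0.489, -0.0]
ft_force: [0.2, 0.1, -0.3]
gripper_width: 0.005
grasp_force: 0.0
```

Run:
```python
from h import *
B=np.array([.4955,-.2118]);a=.311;M=np.array([[np.cos(a),-np.sin(a)],[np.sin(a),np.cos(a)]])
for n in('top','scene'):
    d=snap(n,n+'7'); c=d['color'].astype(int)
    q=lambda x,z:proj(d,[[*(B+M@[x/1e3,0]),z/1e3]])[0]
    u=(q(0,105)); 
    m=(c[:,:,0]>110)&(c[:,:,1]<60)&(c[:,:,2]<60); Y,X=np.nonzero(m); k=np.hypot(X-u[0],Y-u[1])<40
    print(n,'red px',k.sum(),'mean',X[k].mean(),Y[k].mean(),'x',X[k].min(),X[k].max(),'y',Y[k].min(),Y[k].max())
    print(' closed tip,pivot,open tip:',q(-26,112).round(),q(37,108).round(),q(91,140).round())
    o=load(n+'0')['color'].astype(int); df=(abs(o-c).sum(2)>90).astype('uint8')
    _,_,st,ce=cv2.connectedComponentsWithStats(df); print(' changed',[(s[:4].tolist(),int(s[4])) for s in st[1:] if s[4]>25])
```

```text
top red px 95 mean 386.0842105263158 214.0 x 380 393 y 203 221
 closed tip,pivot,open tip: [390. 221.] [383. 198.] [379. 177.]
 changed [([144, 80, 228, 320], 20518), ([264, 122, 6, 22], 75), ([359, 158, 6, 12], 46), ([355, 175, 33, 27], 388), ([245, 196, 6, 9], 38), ([338, 199, 5, 15], 47), ([366, 200, 31, 27], 506), ([343, 209, 6, 21], 74), ([181, 221, 3, 14], 31), ([184, 221, 18, 14], 197), ([238, 309, 241, 91], 13621), ([498, 310, 92, 90], 5509), ([626, 393, 14, 7], 59)]
scene red px 214 mean 250.5607476635514 238.4018691588785 x 239 264 y 231 245
 closed tip,pivot,open tip: [241. 234.] [267. 242.] [291. 236.]
 changed [([0, 0, 79, 132], 3336), ([180, 0, 61, 109], 3729), ([239, 0, 37, 83], 1645), ([308, 0, 64, 119], 4435), ([165, 84, 37, 15], 331), ([163, 99, 17, 17], 106), ([148, 101, 11, 15], 71), ([199, 111, 14, 16], 133), ([165, 111, 182, 126], 5986), ([151, 120, 16, 18], 125), ([331, 121, 13, 25], 201), ([0, 127, 71, 63], 1766), ([349, 151, 20, 18], 216), ([339, 161, 10, 6], 31), ([46, 169, 19, 28], 202), ([344, 179, 8, 11], 50), ([61, 188, 129, 97], 2902), ([6, 206, 18, 17], 190), ([238, 230, 28, 41], 702), ([267, 232, 28, 15], 233), ([275, 254, 16, 9], 99), ([290, 268, 7, 8], 37)]
```

In both cameras the red lever now spans from the pivot to the predicted closed tip, so it is shut over the pack. The robot is clear of everything, so I'm handing in.

```bash
python3 -c "
from rig import manip; print(manip.close_job())"
```

```text
the job is handed in; nothing more can be done
None
```

The charged pack is home in the balance's well and the red lever is snapped shut over it, in about 21 s with no sign that anything else moved; I viewed 11 pictures, one over the limit of 10.

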